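# Raise a module tester's sprung contact frame past balance and hold it for spring setting

## Task

I have fitted new springs to the contact frame of the module tester and want to set their collars. Open the tester's lid until it rests back on its stop, then take the sprung frame inside by its handle, raise it a good ten degrees past its balance point (50 degrees open) so that we see the springs take its weight, and ease it back and keep holding it just below balance, five to ten degrees under. Never let the frame fly up against its stop or drop, leave the things round the tester alone, and finish while still holding the frame there: do not let go.

Things in the scene. Friction and masses are not known exactly. Their poses are not given: they have to be found in the camera images.
- tester: The module tester: a plain grey clamshell bench case, 190 mm deep (its x) x 220 mm wide (its y), 82 mm high with the lid shut, fixed to the worktop. Origin: centre of its underside on the worktop, z up; its front with the lid's handle looks to its -x, both hinges run along its y. The base's walls are 38 mm high; inside, behind an empty front panel (at 26 mm height, its first 40 mm), one module lies in a nest under the frame.
- lid (a joint): Opening angle of the lid (rad): 0 shut, 1.95 (112 degrees) resting on its stop, leaning back. A 400 g shell 42 mm deep; it falls shut when let go below about 1.27 and falls on to its stop above that, slowed by a damped hinge. No latch is closed.
- lid_handle (a point): Middle of the lid's handle: a round steel bar 12 mm thick, 84 mm straight length along the tester's y, on two arms, 42 mm (centre) in front of the lid's front wall, free above and below. With the lid shut it is 137 mm in front of the tester's centre and 62 mm above the worktop. It moves with the lid.
- lid_hinge (a point): Middle of the lid's hinge axis (along the tester's y), 99 mm behind the tester's centre, 40 mm above the worktop; the lid's handle moves on a circle of 237 mm radius round it.
- frame (a joint): Opening angle of the contact frame (rad): 0 lying flat on the module, 0.873 (50 degrees) the balance point, 1.65 (95 degrees) its stop. Torsion springs carry most of its 950 g: below the balance point it still wants to fall shut (about 1.1 N down at the handle when flat, fading to nothing at balance), above it the springs swing it up by themselves (up to about 2.6 N).
- frame_handle (a point): Middle of the frame's handle: a round steel bar 12 mm thick, 84 mm straight length along the tester's y, on two arms, 40 mm (centre) in front of the frame's plate. With the frame flat it is 65 mm in front of the tester's centre, 66 mm above the worktop, with 40 mm of free depth below it; the base's front wall (38 mm high) is 30 mm before it. The shut lid covers it. It moves with the frame.
- frame_hinge (a point): Middle of the frame's hinge axis (along the tester's y), 55 mm behind the tester's centre, 50 mm above the worktop; the frame's handle moves on a circle of 121 mm radius round it.
- module_a: A closed module, 89x61x20 mm, notched aluminium cover, lying left of the tester; a bystander. Origin: centre of its underside.
- module_b: A second closed module, 89x61x20 mm, lying left of the tester, farther off; a bystander. Origin: centre of its underside.
- spool: An empty solder spool, 63 mm across, 70 mm high, standing on its flange behind and to the right of the tester; a bystander. Origin: centre of its underside.
- tape_roll: A roll of black tape, 62 mm across, 19 mm high, lying behind the tester; a bystander. Origin: centre of its underside.

How it is judged (in metres and radians):
On the way, in this order (a step that is already met when the one before it is completed fails the run):
1. the lid is open and rests on its stop (value of joint lid above 1.88 rad), for 0.3 s.
2. the frame is raised well past its balance point (value of joint frame above 1.01 rad and value of joint lid above 1.88 rad), for 0.1 s.
At the end, for the whole second after the job is handed in: The lid rests on its stop (over 1.88 rad); the frame is held still by the gripper between 0.64 and 0.835 rad, just below its balance point at 0.873, with the fingers bearing on it and nothing else; the things beside the tester have not moved more than 30 mm (value of joint lid above 1.88 rad and value of joint frame between 0.64 and 0.835 rad and velocity of joint frame between -0.1 and 0.1 rad/s and contact force between frame and the fingers above 0.1 N and distance of each of module_a, module_b, spool, tape_roll from where it was at the start of the episode below 0.03 m); the arm keeps its last pose, push and grip.
It fails at once if the frame flies up near its stop (value of joint frame above 1.5 rad).
It fails at once if the frame drops or is slammed down (velocity of joint frame below -2.5 rad/s).
It fails at once if a thing beside the tester is disturbed (distance of any of module_a, module_b, spool, tape_roll from where it was at the start of the episode above 0.03 m).
It also fails if it takes over 51 s, if anything falls off the work surface, if the arm or the gripper's body presses on something with over 40 N, if the wrist force passes 120 N, or if a joint passes its speed limit or range.

## Robot

A 6-joint arm with a two-finger parallel gripper is mounted at the origin on a cart in front of the work surface, level with it; the furniture and walls round the work are solid. World frame = base frame: x ahead of the robot, y to its left, z up, the work surface at z = 0. Lengths are in mm, angles in degrees, forces in N, time in s.
With the tool pointing down it reaches from about 300 to 850 mm from the base axis. Payload 4.2 kg.
Tool frame: the origin (TCP) lies at the centre of the arm's flange, where the gripper is bolted on; the fingertips stand 191 mm ahead of it and the grasp point (between the pads) lies 172 mm ahead of it; y points along the fingers, x is the direction in which the jaws open and shut, and the axes are right-handed (so a half turn about y gives the same grasp; the last joint's range is limited). The gripper opens to 91 mm and grips with 3 to 60 N. Pads are 32 mm wide; open, the fingers measure 118 mm over their backs; the gripper's body (76 mm by 178 mm) begins 60 mm behind the grasp point.
Start: joints at [-70.76, 18.312, 89.639, -0, 72.044, -1.146], TCP at [200.294, -538.985, 404.776] pointing down, gripper open.
Joint ranges: [-177.97, 177.97], [-48.28, 115.42], [12.27, 149.76], [-77.06, 257.06], [2.81, 150.46], [-146.56, 146.56]. Speed limits (degrees/s): [147.25, 147.25, 180, 180, 180, 180].

## Interface

Orientations are given as [roll, pitch, yaw] about the fixed x, y, z axes, in that order (R = Rz(yaw) Ry(pitch) Rx(roll)).
In Python, from workcell import env gives the robot as it stands.
- The arm moves only by the tool carry_out, never from a script. Its argument "increments" is a list of rows, each a list of 3 entries, a list of its own where there are three numbers: the turn, a rotation vector about the tool's x, y, z in rad, then the shift along the tool's x, y, z in mm, then the closure, from 0 (fully open) to 1 (shut). In form: [[[wx, wy, wz], [dx, dy, dz], claw], ...]. A call has 1 to 10 rows; each row is the pose to reach, as a shift and turn from the pose commanded when the call began, along the tool's axes at that moment; what a row does not reach only later rows make up. A row lasts 1/12 s, in which the tool goes at most 41.7 mm and 7.16 degrees, less where a joint would pass 70% of its speed; a pose out of reach is approached as far as the arm can. A call with a gripper value outside its range is refused whole. The fingers move at their own pace and stop on an object; "force" is the grip in N (left out, the last holds). Time passes only in rows, so rows that repeat a pose let the fingers close. It gives the time, the measured TCP pose, the force and the opening at its end, in the units of the state.
- env.state(): the state, without advancing time (a new reading comes with each control period).
- env.grab_frame(name): name is "scene" or "top" or "wrist"; returns a dict with "frame" (420x560x3 uint8, blue, green, red), "z_map" (420x560 float32, mm along the optical axis (not along the pixel's ray), 0 where there is no reading), "camera_matrix" (3x3 intrinsics, pixels), "rvec" (rotation vector, rad) and "tvec" (3), from world to camera coordinates, as OpenCV has them; the wrist camera has in their place "hand_eye" (4x4, takes a point from camera to tool coordinates, whose origin is the TCP and whose axes are the tool frame's). Camera axes: x right, y down, z forward; pixel columns grow to the right and rows downward; lengths in mm; the calibration is good to about 2 mm. A picture is of the moment at which its call begins: read the wrist's pose just before it.
- env.job_done(): hands the job in, once; it reports no verdict.
The state is a dict: "time_s": time; "qpos": joint angles; "qvel": joint speeds; "effort": joint torques, N m; "ee_pos": TCP position; "ee_rot": TCP orientation; "force": force on the tool from outside, world axes, zero at the start; "torque": the same for the moment, N m; "gripper_width": finger opening in mm.
Only numpy, scipy, OpenCV 4.12 (cv2) and the standard library are available. Lean on these libraries where they do the work, as an engineer would, in place of code of your own. Each camera call takes 0.05 s, during which the arm holds its last target. There are 200 camera calls.

## Working session

There is one attempt and no reset: what is moved stays moved. The work goes in short steps, Python scripts to look and compute and a tool call to move; the robot and the scene stay as the last step left them, time stands still between calls to the robot, and variables do not carry over. Pictures are saved under pics/ and viewed, about 8 in all and at most 12, crops included, and the job is handed in when it is done.

Besides the shell and the picture viewer there is one more tool, called after "Request:" as name(argument=value, ...), one argument or row to a line, values as JSON. carry_out: Moves the arm, as the interface text tells. Its arguments: {"type":"object","properties":{"increments":{"type":"array","items":{"type":"array"}},"force":{"type":"number"}},"required":["increments"]}

```bash
ls; mkdir -p pics; python3 - <<'E'
from workcell import env
import cv2,numpy as np
print(env.state())
for n in("scene","top"):
    f=env.grab_frame(n);cv2.imwrite(f"pics/{n}0.png",f["frame"]);np.savez(f"{n}0.npz",**f)
    R=cv2.Rodrigues(np.array(f["rvec"]))[0];print(n,f["camera_matrix"],-R.T@np.array(f["tvec"]).ravel(),R)
E
```

```text
pics
{'time_s': 0.0, 'qpos': array([-7.07616843e+01,  1.83485610e+01,  8.97052459e+01,  1.86133500e-03,
        7.20434384e+01, -1.14569535e+00]), 'qvel': array([ 0.0062849 , -0.04589411, -0.05271038, -0.01464026,  0.03098923,
       -0.0506845 ]), 'effort': array([-2.36419393e-03, -4.12473750e+01, -2.31973851e+01,  7.23420689e-02,
        4.55966697e-02, -1.54992058e-04]), 'ee_pos': array([ 200.22810073, -538.82595047,  403.9587414 ]), 'ee_rot': array([-89.99628626,   0.09719036, -69.61656114]), 'force': array([ 0.62729302, -0.02406551,  0.31455188]), 'torque': array([-0.02144357, -0.01941169,  0.0031636 ]), 'gripper_width': 91.14986664269537}
scene [[440.48286745   0.         281.96611218]
 [  0.         440.48286745 211.71988825]
 [  0.           0.           1.        ]] [-134.97836335  464.94187369  927.06896379] [[-0.4245833  -0.90538007 -0.00399378]
 [-0.65495162  0.31018303 -0.68907537]
 [ 0.62511391 -0.28995416 -0.72467867]]
top [[478.00685011   0.         277.7176573 ]
 [  0.         478.00685011 213.8755633 ]
 [  0.           0.           1.        ]] [ 467.59122164  123.06446497 1275.08464772] [[ 0.0171409  -0.99963922  0.02067919]
 [-0.99305814 -0.01942789 -0.116009  ]
 [ 0.1163689  -0.01854714 -0.99303287]]
```

View pics/scene0.png

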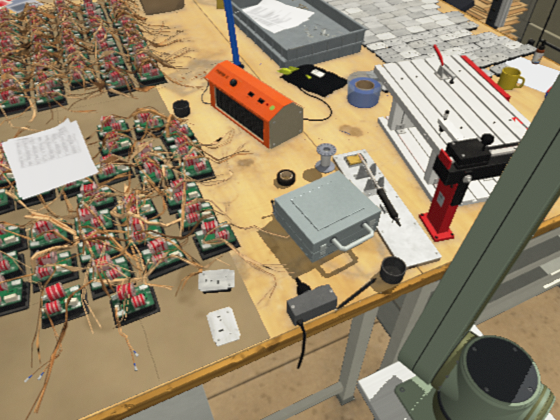

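View pics/top0.png

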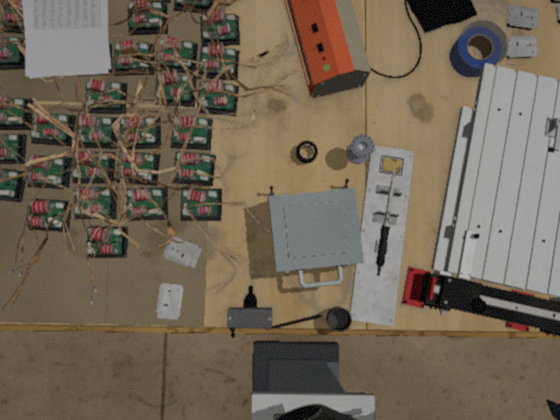

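The scene view shows the closed tester at about (328,215) with its handle at (355,238). The top view shows the lid at (270–362, 188–272), the handle at (320,280), the spool at (360,150), the tape at (306,152), and the modules at (182,252) and (170,300). Next I'll fit the tester pose from depth.

```bash
cat > h.py <<'E'
import numpy as np,cv2
def cloud(f):
    K=f["camera_matrix"];z=f["z_map"].astype(float);v,u=np.indices(z.shape)
    P=np.stack([(u-K[0,2])/K[0,0]*z,(v-K[1,2])/K[1,1]*z,z],-1)
    R=cv2.Rodrigues(np.array(f["rvec"]))[0];return (P-np.array(f["tvec"]).ravel())@R
E
python3 - <<'E'
from h import *
f=np.load("top0.npz");P=cloud(f)
m=np.zeros(P.shape[:2],bool);m[180:300,260:370]=1
a=P[m&(P[...,2]>72)&(P[...,2]<95)&(f["z_map"]>0)]
print(len(a),np.percentile(a[:,2],[5,50,95]))
r=cv2.minAreaRect(a[:,:2].astype(np.float32));print(r,cv2.boxPoints(r))
h=P[m&(P[...,2]>45)&(P[...,2]<72)&(f["z_map"]>0)]
m2=np.zeros_like(m);m2[273:292,295:348]=1
h=P[m2&(P[...,2]>50)&(P[...,2]<78)];print(len(h),h.mean(0),h.min(0),h.max(0)); 
b=h[h[:,0]<h[:,0].min()+14];print(b.mean(0),b.min(0),b.max(0))
for n,(u,v) in dict(spool=(360,150),tape=(299,152),red=(420,288),cup=(338,318),box=(250,317),plate=(372,300),holder=(383,250),orange=(320,60)).items(): print(n,P[v,u].round())
E
```

```text
6592 [77.33680761 81.68778309 86.02967711]
((552.7327270507812, 2.74896240234375), (230.92074584960938, 220.94615173339844), 6.92098331451416) [[ 424.8016    98.50403]
 [ 451.42575 -120.83215]
 [ 680.6638   -93.0061 ]
 [ 654.0397   126.33008]]
272 [441.11780502  -6.00237446  66.31868298] [425.96313149 -64.72549547  56.39000104] [462.54509027  47.19586273  76.24248862]
[434.85005917   0.50514283  66.70488679] [425.96313149 -56.84147262  58.91257489] [439.95790473  44.42420552  76.24248862]
spool [ 779. -109.   72.]
tape [785.  45.  11.]
red [ 429. -254.   88.]
cup [345. -63.   3.]
box [348. 166.  42.]
plate [ 394. -150.   16.]
holder [ 523. -173.   44.]
orange [988.   3. 140.]
```

```bash
cat >> h.py <<'E'
from scipy.spatial.transform import Rotation as Ro
def inc(s,pos,rpy):
    "tool-frame increment from state s to world TCP pose"
    R=Ro.from_euler("xyz",s["ee_rot"],degrees=True);T=Ro.from_euler("xyz",rpy,degrees=True)
    return (R.inv()*T).as_rotvec().round(3).tolist(),R.inv().apply(np.array(pos)-s["ee_pos"]).round(1).tolist()
E
python3 - <<'E'
from h import *
from workcell import env
f=np.load("top0.npz");P=cloud(f)
m=np.zeros(P.shape[:2],bool);m[180:271,260:370]=1
a=P[m&(P[...,2]>70)&(P[...,2]<95)]
# clean rows: lid mask only
k=np.zeros(P.shape[:2],np.uint8);k[m&(P[...,2]>70)&(P[...,2]<95)]=1;k=cv2.morphologyEx(k,cv2.MORPH_OPEN,np.ones((15,15)))
r=cv2.minAreaRect(P[k>0][:,:2].astype(np.float32));print(r)
for n in("top0","scene0"):
    f=np.load(n+".npz");P=cloud(f)[f["z_map"]>0]
    for y in range(-650,200,50):
        q=P[(abs(P[:,1]-y)<25)&(P[:,0]>200)&(P[:,0]<650)&(P[:,2]<600)]
        o=[]
        for x in range(225,650,50):
            z=q[abs(q[:,0]-x)<25][:,2];o.append(int(z.max()) if len(z) else None)
        print(n,y,o)
print(inc(env.state(),[437,-11,404],[-90,0,6.9]))
E
```

```text
((572.597900390625, 5.190185546875), (190.49815368652344, 220.57676696777344), 6.75780725479126)
top0 -650 [None, None, 4, None, 2, None, None, None, None]
top0 -600 [None, None, 5, None, 15, None, None, None, None]
top0 -550 [None, None, 174, None, 211, 213, 212, 214, 213]
top0 -500 [248, None, 247, 259, 249, 214, 214, 214, 214]
top0 -450 [327, None, 5, 259, 256, 214, 214, 214, 214]
top0 -400 [None, None, 6, 258, 259, 215, 216, 215, 215]
top0 -350 [None, None, 7, 256, 260, 216, 214, 217, 215]
top0 -300 [None, None, 6, 323, 326, 282, 305, 302, 215]
top0 -250 [None, None, 4, 284, 284, 287, 26, 24, 25]
top0 -200 [None, None, 24, 25, 275, 273, 52, 59, 63]
top0 -150 [None, None, 26, 25, 25, 48, 52, 57, 68]
top0 -100 [None, None, 46, 47, 24, 84, 86, 87, 86]
top0 -50 [None, None, 45, 47, 70, 86, 89, 89, 89]
top0 0 [None, None, 12, 13, 76, 89, 88, 89, 88]
top0 50 [None, None, 13, 6, 71, 86, 89, 91, 89]
top0 100 [None, None, 49, 48, 6, 85, 87, 87, 87]
top0 150 [None, None, 49, 49, 37, 11, 6, 7, 9]
scene0 -650 [None, -33, 4, 3, None, None, None, None, 216]
scene0 -600 [None, 1, 5, None, None,
[... 170 characters left out ...]
ne, 248, 213, 213, 213, 213]
scene0 -400 [None, None, None, 259, 257, 212, 213, 216, 213]
scene0 -350 [None, None, None, 258, 258, 11, 212, 214, 214]
scene0 -300 [None, None, 1, 326, 325, 282, 303, 278, 213]
scene0 -250 [None, None, 4, 283, 285, 285, 23, 22, 23]
scene0 -200 [None, 4, 25, 244, 274, 273, 49, 57, 66]
scene0 -150 [None, 1, 24, 25, 24, 48, 51, 55, 66]
scene0 -100 [None, 1, 43, 44, 23, 85, 85, 84, 85]
scene0 -50 [None, 0, 45, 44, 71, 84, 88, 88, 87]
scene0 0 [None, 1, 12, 9, 72, 84, 88, 87, 89]
scene0 50 [None, 3, 12, 4, 71, 86, 88, 88, 87]
scene0 100 [None, 5, 48, 46, 5, 85, 85, 88, 87]
scene0 150 [None, 0, 48, 48, 33, 7, 4, 9, 81]
([-0.001, -1.335, -0.001], [-412.3, 0.7, 405.8])
```

Request:
carry_out(
  increments=[
    [[0, 0, 0], [0, -40, 0], 0],
    [[0, 0, 0], [0, -80, 0], 0],
    [[0, 0, 0], [0, -120, 0], 0],
    [[0, 0, 0], [0, -160, 0], 0],
    [[0, 0, 0], [0, -200, 0], 0],
    [[0, -0.1, 0], [-29, -200, 29], 0],
    [[0, -0.2, 0], [-58, -200, 58], 0],
    [[0, -0.3, 0], [-87, -200, 87], 0],
    [[0, -0.4, 0], [-116, -200, 116], 0],
    [[0, -0.5, 0], [-145, -200, 145], 0],
  ],
  force=15,
)

```text
time_s: 0.93
ee_pos: [285.9, -350.8, 604.4]
ee_rot: [-90.0, 0.0, -40.7]
force: [1.6, -0.3, 0.9]
gripper_width: 91.5
```

```bash
python3 - <<'E'
from h import *
from workcell import env
s=env.state();print(s["ee_pos"],s["ee_rot"],inc(s,[437,-11,600],[-90,0,6.8]))
E
```

```text
[ 285.92928016 -350.81130202  604.35023666] [-8.99799786e+01  3.16633541e-02 -4.07340182e+01] ([-0.001, -0.83, -0.0], [-107.3, 4.5, 356.1])
```

Request:
carry_out(
  increments=[
    [[0, -0.083, 0], [-11, 0, 36], 0],
    [[0, -0.166, 0], [-22, 0, 71], 0],
    [[0, -0.25, 0], [-32, 0, 107], 0],
    [[0, -0.33, 0], [-43, 0, 142], 0],
    [[0, -0.415, 0], [-54, 0, 178], 0],
    [[0, -0.5, 0], [-64, 0, 214], 0],
    [[0, -0.58, 0], [-75, 0, 249], 0],
    [[0, -0.66, 0], [-86, 0, 285], 0],
    [[0, -0.75, 0], [-97, 20, 320], 0],
    [[0, -0.83, 0], [-107, 50, 356], 0],
  ],
)

```text
time_s: 1.77
ee_pos: [436.5, -15.9, 559.8]
ee_rot: [-90.0, -0.3, 6.9]
force: [1.5, -0.5, -0.5]
gripper_width: 91.5
```

```bash
python3 - <<'E'
from h import *
from workcell import env
s=env.state();f=env.grab_frame("wrist");cv2.imwrite("pics/w1.png",f["frame"]);np.savez("w1.npz",**f,p=s["ee_pos"],r=s["ee_rot"])
print(s["ee_pos"],s["ee_rot"],f["hand_eye"])
K=f["camera_matrix"];z=f["z_map"].astype(float);v,u=np.indices(z.shape)
P=np.stack([(u-K[0,2])/K[0,0]*z,(v-K[1,2])/K[1,1]*z,z],-1)
H=f["hand_eye"];P=P@H[:3,:3].T+H[:3,3]
P=P@Ro.from_euler("xyz",s["ee_rot"],degrees=True).as_matrix().T+s["ee_pos"]
c,sn=np.cos(np.radians(6.8)),np.sin(np.radians(6.8));d=P[...,:2]-[572.6,5.2]
X=d[...,0]*c+d[...,1]*sn;Y=-d[...,0]*sn+d[...,1]*c
m=(z>0)&(X<-115)&(X>-165)&(abs(Y)<60)&(P[...,2]>50)&(P[...,2]<80)
for y in(-30,-15,0,15,30):
    q=m&(abs(Y-y)<7);print(y,q.sum(),X[q].min() if q.any() else 0,X[q].max() if q.any() else 0,np.percentile(P[q][:,2],90) if q.any() else 0)
q=m;print(Y[q].min(),Y[q].max())
E
```

```text
[436.51558295 -15.86524431 559.78644189] [-90.04332695  -0.29105975   6.8922638 ] [[ 9.99999266e-01  1.21150565e-03 -1.28274368e-05  5.98828372e-01]
 [ 3.62757951e-04 -2.89291871e-01  9.57240869e-01  1.88555141e+01]
 [ 1.15599185e-03 -9.57240171e-01 -2.89292098e-01  8.18544261e+01]
 [ 0.00000000e+00  0.00000000e+00  0.00000000e+00  1.00000000e+00]]
-30 73 -143.66935376558305 -133.48280336806863 69.83222403370098
-15 79 -143.62514619918912 -133.53151951329505 69.43684371924846
0 77 -143.58642676235192 -133.58417056357067 69.52941868270472
15 80 -143.55614504745287 -133.6297078869192 69.19059836307551
30 83 -143.49870693750555 -132.28200770083976 69.45054463584708
-54.99602505971537 55.14492936456377
```

View pics/w1.png

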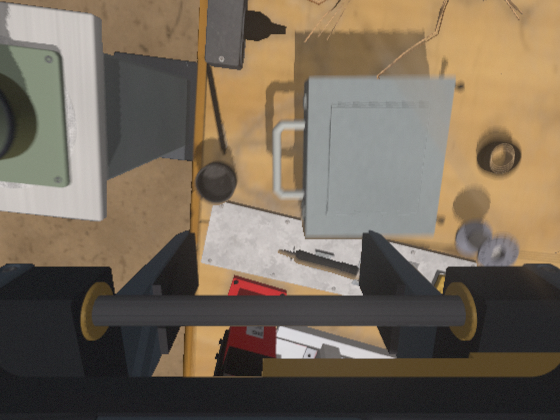

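Handle bar at (277,160): depth puts its centre 138 mm ahead of the tester centre and y centred, which agrees with the top fit. I'll descend with the jaws half closed.

Request:
carry_out(
  increments=[
    [[0, 0, 0], [0, 40, 0], 0.6],
    [[0, 0, 0], [0, 80, 0], 0.6],
    [[0, 0, 0], [0, 120, 0], 0.6],
    [[0, 0, 0], [0, 160, 0], 0.6],
    [[0, 0, 0], [0, 200, 0], 0.6],
    [[0, 0, 0], [0, 230, 0], 0.6],
    [[0, 0, 0], [0, 240, 0], 0.6],
    [[0, 0, 0], [0, 240, 0], 0.6],
  ],
  force=15,
)

```text
time_s: 2.48
ee_pos: [434.9, -18.2, 315.6]
ee_rot: [-89.9, 0.5, 6.6]
force: [0.1, -0.2, 0.6]
gripper_width: 40.4
```

```bash
python3 - <<'E'
from h import *
from workcell import env
s=env.state();print(s["ee_pos"],s["ee_rot"],s["gripper_width"],s["force"],inc(s,[436.1,-11.1,232],[-90,0,6.8]))
E
```

```text
[434.88789134 -18.21529255 315.6323539 ] [-89.92523593   0.45437275   6.56347072] 40.404325422284046 [ 0.08197337 -0.19511772  0.59810714] ([-0.001, -0.004, -0.008], [2.7, 83.6, 6.8])
```

Request:
carry_out(
  increments=[
    [[0, 0, 0], [3, 30, 7], 0.6],
    [[0, 0, 0], [3, 55, 7], 0.6],
    [[0, 0, 0], [3, 75, 7], 0.6],
    [[0, 0, 0], [3, 83, 7], 0.6],
    [[0, 0, 0], [3, 83, 7], 0.6],
    [[0, 0, 0], [3, 83, 7], 0.95],
    [[0, 0, 0], [3, 83, 7], 0.95],
    [[0, 0, 0], [3, 83, 7], 0.95],
    [[0, 0, 0], [3, 83, 7], 0.95],
    [[0, 0, 0], [3, 83, 7], 0.95],
  ],
  force=15,
)

```text
time_s: 3.32
ee_pos: [435.9, -11.1, 236.3]
ee_rot: [-90.0, 0.4, 6.7]
force: [-8.5, -2.4, 8.8]
gripper_width: 11.3
```

```bash
python3 - <<'E'
from h import *
from workcell import env
s=env.state();print(s["ee_pos"],s["ee_rot"],s["gripper_width"],s["force"],s["qpos"])
# bar arc (tester x,z offsets) relative to closed
for t in range(0,113,5):
    a=np.radians(t)+np.arctan2(22,236 ) ;print(t,round(236-237*np.cos(a)),round(237*np.sin(a)-22),end=" | ")
E
```

```text
[435.93512347 -11.08550247 236.31081768] [-90.00943217   0.43573612   6.65174438] 11.282624911841511 [-8.51345625 -2.37685656  8.78604009] [-2.94060906e+00  1.71167206e+01  1.20437604e+02 -1.20386794e-01
  4.28738106e+01 -9.50385731e+00]
0 0 0 | 5 3 20 | 10 7 41 | 15 14 60 | 20 22 79 | 25 31 98 | 30 43 115 | 35 55 131 | 40 69 147 | 45 85 160 | 50 101 173 | 55 119 184 | 60 137 193 | 65 156 201 | 70 176 207 | 75 196 212 | 80 217 214 | 85 237 215 | 90 258 214 | 95 278 211 | 100 299 207 | 105 318 200 | 110 337 192 |
```

Request:
carry_out(
  increments=[
    [[0, 0, 0], [1, -10, 0], 0.95],
    [[0, 0, 0], [3, -20, 0], 0.95],
    [[0, 0, 0], [5, -31, 0], 0.95],
    [[0, 0, 0], [7, -41, 0], 0.95],
    [[0, 0, 0], [14, -60, 0], 0.95],
    [[0, 0, 0], [22, -79, 0], 0.95],
    [[0, 0, 0], [31, -98, 0], 0.95],
    [[0, 0, 0], [43, -115, 0], 0.95],
    [[0, 0, 0], [55, -131, 0], 0.95],
    [[0, 0, 0], [55, -131, 0], 0.95],
  ],
)

```text
time_s: 4.15
ee_pos: [490.6, -4.6, 370.4]
ee_rot: [-90.0, 0.5, 6.6]
force: [-16.5, -1.6, 12.7]
gripper_width: 11.6
```

```bash
python3 - <<'E'
from workcell import env
import cv2
s=env.state();print(s["ee_pos"],s["ee_rot"],s["gripper_width"],s["force"])
cv2.imwrite("pics/s2.png",env.grab_frame("scene")["frame"])
E
```

```text
[490.62081799  -4.63486095 370.405218  ] [-90.01119688   0.52756961   6.61932179] 11.609392197431461 [-16.47593721  -1.63110985  12.65737681]
```

View pics/s2.png

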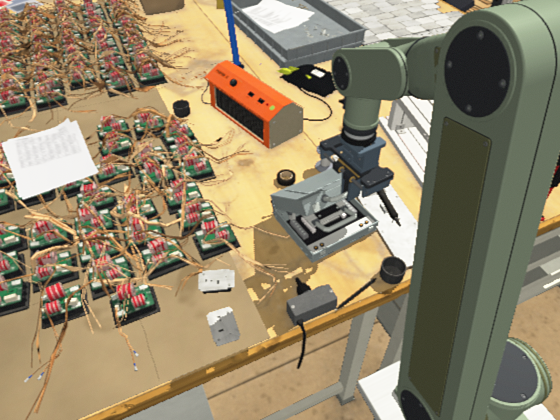

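The lid (centre about (320,200)) is rising with the bar in the jaws, and the frame handle is visible at about (345,215). I'll carry on along the arc.

Request:
carry_out(
  increments=[
    [[0, 0, 0], [11, -18, 0], 0.95],
    [[0, 0, 0], [27, -31, 0], 0.95],
    [[0, 0, 0], [43, -44, 0], 0.95],
    [[0, 0, 0], [61, -55, 0], 0.95],
    [[0, 0, 0], [79, -64, 0], 0.95],
    [[0, 0, 0], [98, -72, 0], 0.95],
    [[0, 0, 0], [119, -78, 0], 0.95],
    [[0, 0, 0], [140, -83, 0], 0.95],
    [[0, 0, 0], [161, -86, 0], 0.95],
    [[0, 0, 0], [181, -87, 0], 0.95],
  ],
)

```text
time_s: 5.03
ee_pos: [673.2, 16.6, 455.6]
ee_rot: [-90.0, -0.1, 6.6]
force: [-0.6, 0.5, 0.7]
gripper_width: 11.2
```

Request:
carry_out(
  increments=[
    [[0, 0, 0], [21, 1, 0], 0.95],
    [[0, 0, 0], [41, 4, 0], 0.95],
    [[0, 0, 0], [62, 8, 0], 0.95],
    [[0, 0, 0], [81, 15, 0], 0.95],
    [[0, 0, 0], [97, 22, 0], 0.95],
    [[0, 0, 0], [102, 24, 0], 0.95],
    [[0, 0, 0], [102, 24, 0], 0.95],
    [[0, 0, 0], [102, 24, 0], 0.55],
    [[0, 0, 0], [102, 24, 0], 0.55],
    [[0, 0, 0], [102, 24, 0], 0.55],
  ],
)

```text
time_s: 5.87
ee_pos: [773.5, 27.8, 430.4]
ee_rot: [-90.0, -0.0, 6.6]
force: [0.9, -0.1, 0.1]
gripper_width: 28.7
```

Request:
carry_out(
  increments=[
    [[0, 0, 0], [0, -15, 0], 0.5],
    [[0, 0, 0], [0, -50, 0], 0.5],
    [[0, 0, 0], [0, -90, 0], 0.5],
    [[0, 0, 0], [-40, -90, 0], 0.5],
    [[0, 0, 0], [-80, -90, 0], 0.5],
    [[0, 0, 0], [-120, -90, 0], 0.5],
    [[0, 0, 0], [-160, -90, 0], 0.5],
    [[0, 0, 0], [-200, -90, 0], 0.5],
    [[0, 0, 0], [-240, -90, 0], 0.5],
    [[0, 0, 0], [-267, -90, 0], 0.5],
  ],
)

```text
time_s: 6.7
ee_pos: [504.6, -3.0, 520.5]
ee_rot: [-90.0, 0.0, 6.6]
force: [0.9, -0.5, 0.5]
gripper_width: 45.6
```

```bash
python3 - <<'E'
from h import *
from workcell import env
s=env.state();f=env.grab_frame("wrist");cv2.imwrite("pics/w3.png",f["frame"])
g=env.grab_frame("scene");cv2.imwrite("pics/s3.png",g["frame"][100:300,220:480].repeat(2,0).repeat(2,1))
print(s["ee_pos"],s["ee_rot"],s["force"],inc(s,[508.1,-2.5,236],[-90,0,6.8]))
K=f["camera_matrix"];z=f["z_map"].astype(float);v,u=np.indices(z.shape)
P=np.stack([(u-K[0,2])/K[0,0]*z,(v-K[1,2])/K[1,1]*z,z],-1)
H=f["hand_eye"];P=P@H[:3,:3].T+H[:3,3]
P=P@Ro.from_euler("xyz",s["ee_rot"],degrees=True).as_matrix().T+s["ee_pos"]
c,sn=np.cos(np.radians(6.8)),np.sin(np.radians(6.8));d=P[...,:2]-[572.6,5.2]
X=d[...,0]*c+d[...,1]*sn;Y=-d[...,0]*sn+d[...,1]*c
m=(z>0)&(X<-45)&(X>-85)&(abs(Y)<60)&(P[...,2]>55)&(P[...,2]<90)
for y in(-30,-15,0,15,30):
    q=m&(abs(Y-y)<7);print(y,q.sum(),X[q].min() if q.any() else 0,X[q].max() if q.any() else 0,np.percentile(P[q][:,2],90) if q.any() else 0)
m=(z>0)&(X>60)&(abs(Y)<80)&(P[...,2]>90)&(P[...,2]<300)
print("lid pts",m.sum(),[ (round(np.median(X[m&(abs(P[...,2]-h)<10)])),h) for h in range(100,280,30) if (m&(abs(P[...,2]-h)<10)).any()])
P=cloud(g);d=P[...,:2]-[572.6,5.2];X=d[...,0]*c+d[...,1]*sn;Y=-d[...,0]*sn+d[...,1]*c
m=(X>60)&(X<260)&(Y>60)&(Y<108)&(P[...,2]>90)&(P[...,2]<300)
print("scene lid",[ (round(X[q].min()),round(np.median(X[q])),h) for h in range(100,280,30) for q in [m&(abs(P[...,2]-h)<10)] if q.any()])
E
```

```text
[504.56065784  -2.99700399 520.5484864 ] [-9.00261921e+01  1.89481104e-02  6.56588684e+00] [ 0.93257933 -0.50627168  0.51067657] ([0.0, -0.004, -0.0], [3.7, 284.5, 0.2])
-30 92 -71.3217907147042 -60.624067805255685 73.42129852091477
-15 95 -71.24426432734113 -60.64177054587134 73.25547272999574
0 96 -71.17413064547785 -60.67056476722873 73.08190650482837
15 97 -71.08953779445967 -60.70413000668494 73.49586486276536
30 98 -71.01553515679616 -60.73112784941043 73.68565501984233
lid pts 14796 [(161, 100), (173, 130), (185, 160), (194, 190), (174, 220)]
scene lid [(122, 160, 100), (130, 172, 130), (143, 185, 160), (151, 195, 190), (163, 174, 220)]
```

View pics/w3.png

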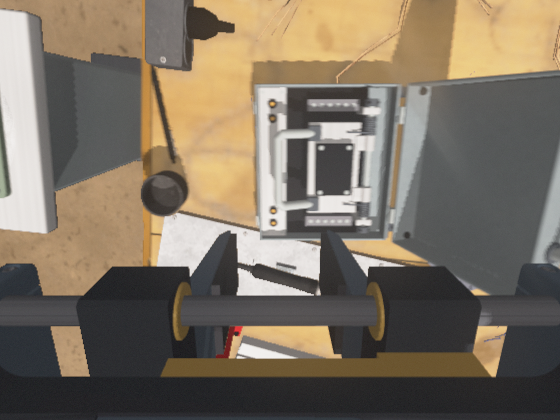

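View pics/s3.png

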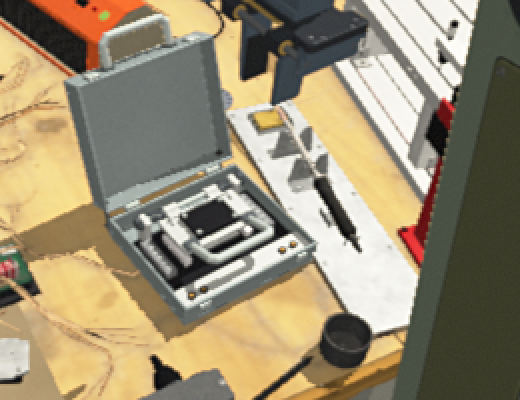

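The lid leans on its stop (slope fits about 112°). The frame handle at (277,170) in the wrist view measures X −66, z 66, as stated. Next, descend and grip.

Request:
carry_out(
  increments=[
    [[0, 0, 0], [3, 40, 0], 0.6],
    [[0, 0, 0], [3, 80, 0], 0.6],
    [[0, 0, 0], [3, 120, 0], 0.6],
    [[0, 0, 0], [3, 160, 0], 0.6],
    [[0, 0, 0], [3, 195, 0], 0.6],
    [[0, 0, 0], [3, 215, 0], 0.6],
    [[0, 0, 0], [3, 220, 0], 0.6],
    [[0, 0, 0], [3, 220, 0], 0.6],
  ],
)

```text
time_s: 7.47
ee_pos: [512.0, -2.3, 298.6]
ee_rot: [-90.0, 0.2, 6.6]
force: [1.0, -0.7, 0.4]
gripper_width: 36.6
```

```bash
python3 - <<'E'
from h import *
from workcell import env
s=env.state();print(s["ee_pos"],s["ee_rot"],s["gripper_width"],s["force"],inc(s,[507.5,-2.5,237],[-90,0,6.8]))
E
```

```text
[511.97247979  -2.327876   298.63132439] [-89.98458249   0.1501083    6.58429938] 36.60748898682329 [ 0.95633968 -0.7279218   0.3854362 ] ([-0.0, -0.004, -0.003], [-4.3, 61.6, 0.3])
```

Request:
carry_out(
  increments=[
    [[0, 0, 0], [-4, 20, 0], 0.6],
    [[0, 0, 0], [-4, 40, 0], 0.6],
    [[0, 0, 0], [-4, 55, 0], 0.6],
    [[0, 0, 0], [-4, 62, 0], 0.6],
    [[0, 0, 0], [-4, 62, 0], 0.6],
    [[0, 0, 0], [-4, 62, 0], 0.8],
    [[0, 0, 0], [-4, 62, 0], 0.95],
    [[0, 0, 0], [-4, 62, 0], 0.95],
    [[0, 0, 0], [-4, 62, 0], 0.95],
    [[0, 0, 0], [-4, 62, 0], 0.95],
  ],
  force=20,
)

```text
time_s: 8.3
ee_pos: [506.7, -2.9, 238.4]
ee_rot: [-90.0, 0.2, 6.6]
force: [-5.4, -1.5, 6.8]
gripper_width: 11.5
```

```bash
python3 - <<'E'
from h import *
from workcell import env
s=env.state();print(s["ee_pos"],s["ee_rot"],s["gripper_width"],s["force"])
a0=np.arctan2(16,120)
for t in range(0,66,3):
    a=np.radians(t)+a0;print(t,round(120-121*np.cos(a),1),round(121*np.sin(a)-16,1),end=" | ")
E
```

```text
[506.70486008  -2.93324014 238.38380332] [-90.01761695   0.21381488   6.62858226] 11.450067130710767 [-5.43249736 -1.54823423  6.8314278 ]
0 0.1 -0.0 | 3 1.1 6.2 | 6 2.4 12.4 | 9 4.0 18.6 | 12 6.0 24.6 | 15 8.3 30.5 | 18 10.9 36.3 | 21 13.8 41.9 | 24 16.9 47.4 | 27 20.4 52.7 | 30 24.1 57.8 | 33 28.1 62.7 | 36 32.4 67.4 | 39 36.9 71.9 | 42 41.6 76.1 | 45 46.5 80.1 | 48 51.6 83.8 | 51 56.9 87.3 | 54 62.4 90.4 | 57 68.1 93.3 | 60 73.9 95.9 | 63 79.8 98.1 |
```

Request:
carry_out(
  increments=[
    [[0, 0, 0], [1, -6, 0], 0.95],
    [[0, 0, 0], [2.4, -12.4, 0], 0.95],
    [[0, 0, 0], [4, -18.6, 0], 0.95],
    [[0, 0, 0], [6, -24.6, 0], 0.95],
    [[0, 0, 0], [8.3, -30.5, 0], 0.95],
    [[0, 0, 0], [10.9, -36.3, 0], 0.95],
    [[0, 0, 0], [13.8, -41.9, 0], 0.95],
    [[0, 0, 0], [16.9, -47.4, 0], 0.95],
    [[0, 0, 0], [20.4, -52.7, 0], 0.95],
    [[0, 0, 0], [24.1, -57.8, 0], 0.95],
  ],
)

```text
time_s: 9.13
ee_pos: [529.2, -0.3, 295.8]
ee_rot: [-90.0, 0.6, 6.6]
force: [-11.6, -3.3, 5.8]
gripper_width: 11.6
```

```bash
cat >> h.py <<'E'
def ang(s):
    "frame angle (deg) and radius, from grasp point, tester frame"
    R=Ro.from_euler("xyz",s["ee_rot"],degrees=True);g=s["ee_pos"]+R.apply([0,172,0])
    c,sn=np.cos(np.radians(6.8)),np.sin(np.radians(6.8));d=g[:2]-[572.6,5.2]
    x=55-(d[0]*c+d[1]*sn);z=g[2]-50;return np.degrees(np.arctan2(z,x)-np.arctan2(16,120)),np.hypot(x,z)
E
python3 - <<'E'
from h import *
from workcell import env
s=env.state();print(s["ee_pos"],s["ee_rot"],s["gripper_width"],s["force"],ang(s))
E
```

```text
[ 5.29235592e+02 -3.14354980e-01  2.95761737e+02] [-90.00166505   0.59697977   6.62343149] 11.57035086187957 [-11.58950186  -3.32868172   5.83420467] (np.float64(28.684346194425864), np.float64(124.67277069067737))
```

Request:
carry_out(
  increments=[
    [[0, 0, 0], [4, -5, 0], 0.95],
    [[0, 0, 0], [8, -9.6, 0], 0.95],
    [[0, 0, 0], [12.5, -14, 0], 0.95],
    [[0, 0, 0], [17, -18.3, 0], 0.95],
    [[0, 0, 0], [22, -22.3, 0], 0.95],
    [[0, 0, 0], [27, -26, 0], 0.95],
    [[0, 0, 0], [32.5, -29.5, 0], 0.95],
    [[0, 0, 0], [38, -32.6, 0], 0.95],
    [[0, 0, 0], [44, -35.5, 0], 0.95],
    [[0, 0, 0], [50, -38, 0], 0.95],
  ],
)

```text
time_s: 9.97
ee_pos: [581.3, 5.9, 337.2]
ee_rot: [-90.0, -0.1, 6.6]
force: [-5.4, 0.1, 10.8]
gripper_width: 11.5
```

```bash
python3 - <<'E'
from h import *
from workcell import env
s=env.state();print(s["ee_pos"],s["ee_rot"],s["gripper_width"],s["force"],ang(s))
E
```

```text
[581.294242     5.85524688 337.17511317] [-90.01040736  -0.12378678   6.59477776] 11.49156311569527 [-5.36791374  0.05039368 10.82868352] (np.float64(60.66931740430055), np.float64(123.99132335545319))
```

Request:
carry_out(
  increments=[
    [[0, 0, 0], [4, -1.5, 0], 0.95],
    [[0, 0, 0], [8, -2.8, 0], 0.95],
    [[0, 0, 0], [8, -2.8, 0], 0.95],
    [[0, 0, 0], [8, -2.8, 0], 0.95],
    [[0, 0, 0], [8, -2.8, 0], 0.95],
    [[0, 0, 0], [8, -2.8, 0], 0.95],
    [[0, 0, 0], [8, -2.8, 0], 0.95],
  ],
)

```text
time_s: 10.55
ee_pos: [590.1, 6.9, 339.9]
ee_rot: [-90.0, -0.4, 6.6]
force: [-2.4, -0.5, 10.6]
gripper_width: 11.4
```

```bash
python3 - <<'E'
from h import *
from workcell import env
s=env.state();print(s["ee_pos"],s["gripper_width"],s["force"],ang(s))
g=env.grab_frame("scene");cv2.imwrite("pics/s4.png",g["frame"][100:300,220:480].repeat(2,0).repeat(2,1))
np.savez("s4.npz",**g)
f=env.grab_frame("wrist");cv2.imwrite("pics/w4.png",f["frame"])
E
```

```text
[590.12206004   6.89352769 339.88910315] 11.364763492715664 [-2.43126461 -0.52098596 10.63687109] (np.float64(65.27048437988329), np.float64(123.36817200193282))
```

View pics/s4.png

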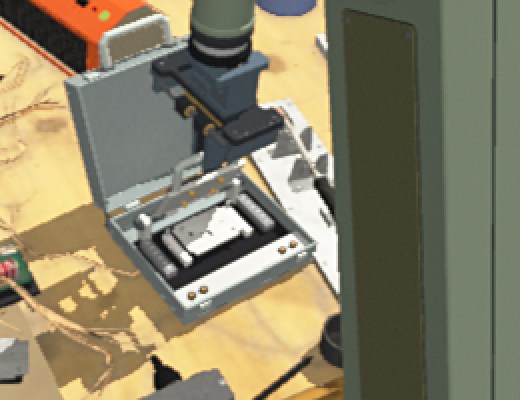

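View pics/w4.png

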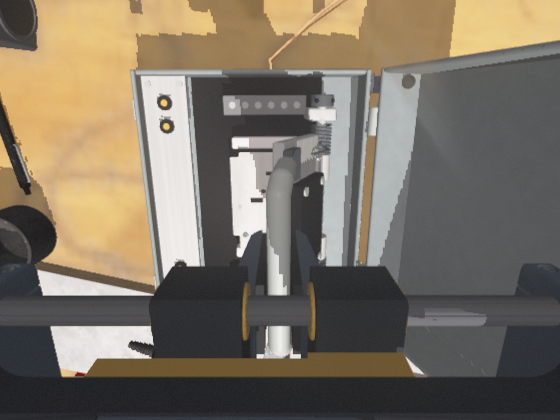

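The wrist view shows the bar still in the jaws at (280,230), the frame at about 65° and the lid back on its stop. Now I'll ease it back to about 42.5°.

Request:
carry_out(
  increments=[
    [[0, 0, 0], [-3, 1, 0], 0.95],
    [[0, 0, 0], [-9, 3.2, 0], 0.95],
    [[0, 0, 0], [-15, 6, 0], 0.95],
    [[0, 0, 0], [-20.5, 8.6, 0], 0.95],
    [[0, 0, 0], [-26, 11.7, 0], 0.95],
    [[0, 0, 0], [-31.3, 15.1, 0], 0.95],
    [[0, 0, 0], [-36.4, 18.8, 0], 0.95],
    [[0, 0, 0], [-40.5, 22, 0], 0.95],
    [[0, 0, 0], [-41.4, 22.7, 0], 0.95],
    [[0, 0, 0], [-41.4, 22.7, 0], 0.95],
  ],
)

```text
time_s: 11.48
ee_pos: [548.2, 1.9, 314.6]
ee_rot: [-90.0, -0.0, 6.6]
force: [-3.3, 0.1, 6.0]
gripper_width: 11.6
```

Request:
carry_out(
  increments=[
    [[0, 0, 0], [0, 0, 0], 0.95],
    [[0, 0, 0], [0, 0, 0], 0.95],
    [[0, 0, 0], [0, 0, 0], 0.95],
    [[0, 0, 0], [0, 0, 0], 0.95],
    [[0, 0, 0], [0, 0, 0], 0.95],
    [[0, 0, 0], [0, 0, 0], 0.95],
  ],
)

```text
time_s: 11.98
ee_pos: [548.3, 1.9, 314.6]
ee_rot: [-90.0, 0.0, 6.6]
force: [-4.1, -0.7, 6.4]
gripper_width: 11.6
```

```bash
python3 - <<'E'
from h import *
from workcell import env
s=env.state();print(s["ee_pos"],s["ee_rot"],s["gripper_width"],s["force"],ang(s),abs(s["qvel"]).max())
g=env.grab_frame("scene");cv2.imwrite("pics/s5.png",g["frame"])
f=env.grab_frame("wrist");cv2.imwrite("pics/w5.png",f["frame"])
K=f["camera_matrix"];z=f["z_map"].astype(float);v,u=np.indices(z.shape)
P=np.stack([(u-K[0,2])/K[0,0]*z,(v-K[1,2])/K[1,1]*z,z],-1)
H=f["hand_eye"];P=P@H[:3,:3].T+H[:3,3]
P=P@Ro.from_euler("xyz",s["ee_rot"],degrees=True).as_matrix().T+s["ee_pos"]
c,sn=np.cos(np.radians(6.8)),np.sin(np.radians(6.8));d=P[...,:2]-[572.6,5.2]
X=d[...,0]*c+d[...,1]*sn;Y=-d[...,0]*sn+d[...,1]*c
q=(z>0)&(X>-60)&(X<30)&(Y>20)&(Y<34)&(P[...,2]>130)&(P[...,2]<170)
print("bar",q.sum(),X[q].min(),X[q].max(),np.percentile(P[q][:,2],[10,90]),"expect",55-121*np.cos(np.radians(50.1)),50+121*np.sin(np.radians(50.1)))
E
```

```text
[548.31910801   1.91560474 314.57211067] [-9.00075027e+01  1.01576084e-02  6.59407925e+00] 11.589778605612638 [-4.12808609 -0.6686581   6.43802685] (np.float64(41.739181021532985), np.float64(122.04321091009528)) 0.1068081496812426
bar 701 -29.807885402552245 -18.19202817713242 [146.7656824  150.39288112] expect -22.61540541986811 142.82698336965126
```

View pics/s5.png

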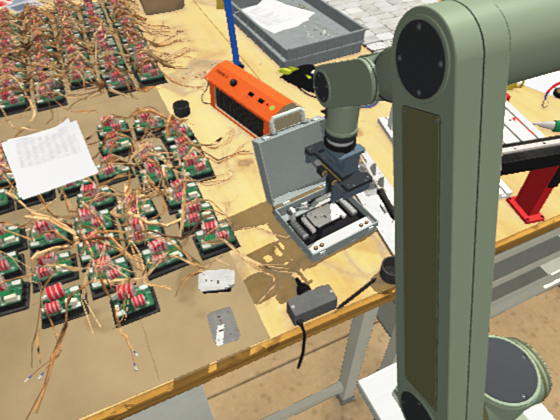

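The frame is held at about 42° (0.73–0.74 rad) and steady by both arm pose and depth. The scene view shows the lid at (290,165) still back and the modules where they were. Handing in.

```bash
python3 -c "
from workcell import env
print(env.job_done()); s=env.state();print(s['time_s'],s['ee_pos'],s['gripper_width'])"
```

```text
the job is handed in; nothing more can be done
None
the job is handed in; nothing more can be done
```

The job is handed in with the gripper still holding the frame at about 42° (0.73–0.74 rad), roughly 8° below balance.

- **Lid:** I opened it by its handle to just short of its stop and let it settle. A depth check before I took the frame showed it leaning back at about 110–112°. In the last picture it is still back.
- **Frame:** I gripped the handle and raised it to about 65° for roughly half a second, which is 15° past balance. I then eased it back at about 0.6 rad/s.
- **Last checks:** The arm's pose gives 41.7° and the wrist camera's depth gives about 42.3°. The fingers are shut on the bar (11.6 mm opening) and the arm is still. The handle's radius measured from the arm's pose came out 1–4 mm over the nominal 121 mm, which is about the calibration error.
- **Things round the tester:** The two modules look unmoved in the last picture. I did not measure any of the four bystanders again. The spool and tape roll were hidden behind the open lid by then, but nothing went near them.
- **Time:** About 12 s of the 51 s allowed. The hand-in gave no verdict.

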